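# Deburr the bored press collar on its inclined fixture

### The job

Swing the cover plate with the red tab round its pin, well clear of the bored steel collar on the sloping fixture. Then take the blue-handled deburring tool from the rack and, holding it square to the collar's sloping face, start at the red mark and run its cone blade slowly clockwise (looking down onto the face) right round the inner edge of the bore and back to the mark, in light, steady contact. Finally stand the tool back in the rack slot it came from and let go, leaving the cover open and everything else where it was.

Things in the scene. Friction and masses are not known exactly. Their poses are not given: they have to be found in the camera images.
- collar: bored steel collar, ring 100 mm outside, 60 mm bore, fixed on a green fixture sloping 30 degrees. Origin: bore centre at the upper face. z: out of the face along the bore axis; x: up the slope; y: level. Red mark on the face at x = -41 mm, y = 0 (low side); clockwise from it goes by +y, +x, -y. A green plate 24 mm below the face reaches x -75..75, y -95..120 mm
- bore (a point): centre of the bore at the upper face (axes as the collar's): the edge to deburr is the circle of 30 mm radius about it, in the collar's x-y plane. The bore is blind, 24 mm deep. Only the cover stands above the face
- cover (a joint): swing (rad) of the aluminium cover plate, 70 x 160 mm, top 7 mm above the collar's face, about a pin square to the face at the collar's x = 0, y = 85 mm. 0: it points to the collar's -y, over the bore; grows as it swings clockwise (seen onto the face), down the slope, to a stop at 1.75; 1.5 is well clear. Stays where left; 3 N at the tab moves it
- cover_tab (a point): centre of the red upright tab on the cover's free corner: 6 mm thick, 45 mm long along the plate, 112 mm from the pin along the plate and 32 mm off its midline (up-slope side at 0), top 35 mm above the collar's face. Its x axis is square to its flat side; push the +x side, towards -x. z is square to the face
- tool_center (a point): centre of the deburring tool's blue handle, half-way up, on the axis. Round tool 120 mm long, 170 g: handle 25 mm diameter, 64 mm long, then a 42 mm flange 6 mm thick, an 18 mm shank and a brass cone blade. z: from blade to handle. The flange's underside (rests on the rack) is 38 mm below this point, the tip 88 mm
- deburrer: the same tool, origin on its axis at the blade's tip when the blade is not pushed in; z from blade to handle
- blade_tip (a point): end of the brass cone blade, on the tool's axis. The cone is 4 mm in diameter at the tip, 26 mm at 11 mm above it (45 degree flank, which runs on the edge). The blade is sprung: it slides up to 10 mm into the tool along its axis, with 1.2 N at first and 0.3 N more per mm
- rack: light wood block 90 mm (x) by 180 mm (y) by 65 mm high, fixed; origin at the centre of its underside. Two upright 34 mm through holes at y = -45 and 45 mm: one holds the deburring tool, the other the awl, each standing on its flange with its blade in the hole
- awl_center (a point): centre of the wooden handle of an awl in the other slot (handle 25 mm diameter, 50 mm long, on a 42 mm flange); leave it
- book: blue-covered book 150 x 110 x 40 mm lying on the table, origin at the centre of its underside; leave it
- hammer: hammer 240 mm long lying on the table; leave it
- jar: closed glue jar 70 mm in diameter, 90 mm high, origin at the centre of its underside; leave it
- brush: brush 190 mm long lying on the table; leave it
Things that resemble listed ones, but are neither listed nor needed, are in the scene too. Of the things like the deburrer, leave any that is orange; of the rest the smaller one is meant.

How it is judged:
By the outcome, as a careful person would: the job done as asked, in the order asked, and still so for the second after the job is handed in, with the robot touching nothing.
It also fails if it takes over 72 s, if anything falls off the work surface, if the arm or the gripper's body presses on something with over 40 N, if the wrist force passes 120 N, or if a joint passes its speed limit or range.

### The arm

A 7-joint arm with a two-finger parallel gripper is mounted at the origin on the work surface. World frame = base frame: x ahead of the robot, y to its left, z up, the work surface at z = 0. Lengths are in m, angles in degrees, forces in N, time in s.
With the tool pointing down it reaches from about 0.425 to 0.875 m from the base axis. Payload 4.7 kg.
Tool frame: the origin (TCP) lies midway between the tips of the shut fingers; the grasp point (between the pads) lies env.grip_point_offset behind it (env.grip_point_offset is the distance from the TCP to the grasp point, in m); z points along the fingers, y is the line along which they close (so a half turn about z gives the same grasp; the last joint's range is limited). The gripper opens to 87 mm and grips with 3 to 60 N. Pads are 19 mm wide; open, the fingers measure 117 mm over their backs; the gripper's body (75 mm by 190 mm) begins 51 mm behind the grasp point.
Start: joints at [70.537, 18.392, -4.016, 83.108, 1.295, 78.541, -3.26], TCP at [0.225, -0.61, 0.223] pointing down, gripper open.
Joint ranges: [-163.93, 163.93], [-17.29, 119.83], [-79.2, 71.16], [3.27, 140.29], [-89.18, 269.18], [5.43, 117.66], [-154.24, 154.24]. Speed limits (degrees/s): [147.25, 147.25, 180, 180, 180, 180, 180].

### API

Orientations are given as [roll, pitch, yaw] about the fixed x, y, z axes, in that order (R = Rz(yaw) Ry(pitch) Rx(roll)).
In Python, from cell import env gives the robot as it stands.
- The arm moves only by the shell command python3 -m creep 'ROWS' [FORCE]. ROWS is a JSON object of lists of equal length, an entry for each row: "translation": the shift along the tool's x, y, z in units of 0.08 m (1.0 is 0.08 m), a list of three; "turn": the turn, a rotation vector about the tool's x, y, z in units of 180 degrees (1.0 is 180 degrees), a list of three; "grip": the opening, from 0 (shut) to 1 (fully open). In form: {"translation": [[x, y, z], ...], "turn": [[ax, ay, az], ...], "grip": [grip, ...]}. A call has 1 to 5 rows; each row shifts and turns the commanded pose from where the row before left it, along the tool's axes as they then stand; what a row does not reach is not made up. A row lasts 1/8 s, in which the tool goes at most 62.5 mm and 10.7 degrees, less where a joint would pass 70% of its speed; a pose out of reach is approached as far as the arm can. A call with a number of a shift or a turn outside -1 to 1 is refused whole. A call with a gripper value outside its range is refused whole. The fingers move at their own pace and stop on an object; FORCE is the grip in N (left out, the last holds). Time passes only in rows, so rows that do not move let the fingers close. It gives the time, the measured TCP pose, the force, the opening and the grip force at its end, in the units of the state.
- env.get_obs(): the state, without advancing time (a new reading comes with each control period).
- env.read_camera(name): name is "scene" or "top" or "wrist"; returns a dict with "frame" (384x512x3 uint8, red, green, blue), "z_map" (384x512 float32, m along the optical axis (not along the pixel's ray), 0 where there is no reading), "K" (3x3 intrinsics, pixels), "rvec" (rotation vector, rad) and "tvec" (3), from world to camera coordinates, as OpenCV has them. Camera axes: x right, y down, z forward; pixel columns grow to the right and rows downward; lengths in m; the calibration is good to about 2 mm. The wrist camera is an equidistant fisheye: a pixel r from the principal point sees the ray r / f radians off the axis. A picture is of the moment at which its call begins.
- env.sign_off(): hands the job in; it is judged then, once.
The state is a dict: "time_s": time; "qpos": joint angles; "joint_velocities": joint speeds; "effort": joint torques, N m; "tool_pos": TCP position; "tool_rot": TCP orientation; "force": force on the tool from outside, world axes, zero at the start; "wrist_torque": the same for the moment, N m; "grip_width": finger opening in m; "grasp_force": force on a finger pad.
Only numpy, scipy, OpenCV 4.12 (cv2) and the standard library are available. Lean on these libraries where they do the work, as an engineer would, in place of code of your own. Each camera call takes 0.05 s, during which the arm holds its last target. There are 200 camera calls.

## Working session

There is one attempt and no reset: what is moved stays moved. The work goes in short steps, Python scripts to look and compute and a shell command to move; the robot and the scene stay as the last step left them, time stands still between calls to the robot, and variables do not carry over. Pictures are saved under pics/ and viewed, at most 14 in all, crops included, and the job is handed in when it is done.

```bash
ls; mkdir -p pics; cat > h.py <<'E'
import numpy as np, cv2
from scipy.spatial.transform import Rotation as R
from cell import env
def cam(n):
    c=env.read_camera(n); c['R']=cv2.Rodrigues(np.array(c['rvec'],float))[0]; c['t']=np.array(c['tvec'],float).ravel(); c['name']=n; return c
def save(c,f,crop=None,s=1):
    im=c['frame'][:,:,::-1]
    if crop: im=im[crop[1]:crop[3],crop[0]:crop[2]]
    cv2.imwrite(f,cv2.resize(im,None,fx=s,fy=s,interpolation=cv2.INTER_CUBIC))
def rays(c,uv):
    uv=np.atleast_2d(np.array(uv,float)); K=c['K']
    x=(uv-[K[0][2],K[1][2]])/[K[0][0],K[1][1]]
    if c['name']=='wrist':
        r=np.linalg.norm(x,axis=1,keepdims=True)+1e-12
        d=np.hstack([x/r*np.sin(r),np.cos(r)])
    else: d=np.hstack([x,np.ones((len(x),1))])
    return d
def world(c,uv):
    "points from depth map"
    d=rays(c,uv); uv=np.atleast_2d(uv).astype(int); z=c['z_map'][uv[:,1],uv[:,0]]
    return (d*(z/d[:,2])[:,None]-c['t'])@c['R']
def onplane(c,uv,p0,n):
    d=rays(c,uv)@c['R']; o=-c['R'].T@c['t']
    return o+d*(((np.array(p0)-o)@n)/(d@n))[:,None]
def mask(c,lo,hi):
    return cv2.inRange(cv2.cvtColor(c['frame'],cv2.COLOR_RGB2HSV),np.array(lo),np.array(hi))
def blobs(m,amin=15):
    n,l,s,ce=cv2.connectedComponentsWithStats(m)
    return [(i,s[i].tolist(),ce[i].round(1).tolist()) for i in range(1,n) if s[i][4]>=amin],l
def tool():
    o=env.get_obs(); return np.array(o['tool_pos']),R.from_euler('xyz',o['tool_rot'],degrees=True),o
E
python3 - <<'E'
from h import *
print(env.get_obs(),env.grip_point_offset)
a=cam('scene');b=cam('top')
im=np.vstack([a['frame'],b['frame']])
cv2.imwrite('pics/a.png',np.ascontiguousarray(cv2.resize(np.hstack([a['frame'],b['frame']]),(800,300))[:,:,::-1]))
save(a,'pics/s.png',None,1.5);save(b,'pics/t.png',None,1.5)
for c in(a,b):print(c['K'],c['R'],-c['R'].T@c['t'])
E
```

```text
pics
{'time_s': 0.0, 'qpos': array([70.53740336, 18.4395519 , -4.01531677, 83.17318046,  1.29485293,
       78.54215601, -3.25952811]), 'joint_velocities': array([-0.00286772,  0.03943589, -0.08566484,  0.02961075, -0.00840029,
       -0.10924676, -0.09286835]), 'effort': array([-1.70156400e-04, -4.91291785e+01, -4.04079678e-01, -3.12535036e+01,
       -6.39421446e-02,  4.36438539e-02,  1.85059243e-04]), 'tool_pos': array([ 0.22495415, -0.60924677,  0.221471  ]), 'tool_rot': array([-1.79890345e+02,  5.66724942e-03,  2.02725524e+01]), 'force': array([0.49341329, 0.76860724, 0.79531615]), 'wrist_torque': array([ 0.05550217, -0.02459506, -0.03060904]), 'grasp_force': 0.0, 'grip_width': 0.08713231208169989} 0.0187
[[383.39331068   0.         253.19756574]
 [  0.         383.39331068 190.01938841]
 [  0.           0.           1.        ]] [[-0.46274867  0.88639038 -0.01325744]
 [ 0.66996952  0.33989251 -0.66001055]
 [-0.5805209  -0.31430109 -0.75113934]] [1.17755329 0.30151323 0.87681399]
[[382.43091592   0.         256.12768877]
 [  0.         382.43091592 196.90071037]
 [  0.           0.           1.        ]] [[ 0.00702873 -0.99997342 -0.0019406 ]
 [-0.99507939 -0.0068025  -0.09884701]
 [ 0.09883118  0.00262582 -0.99510075]] [ 0.46922411 -0.0245286   1.34417798]
```

View pics/s.png

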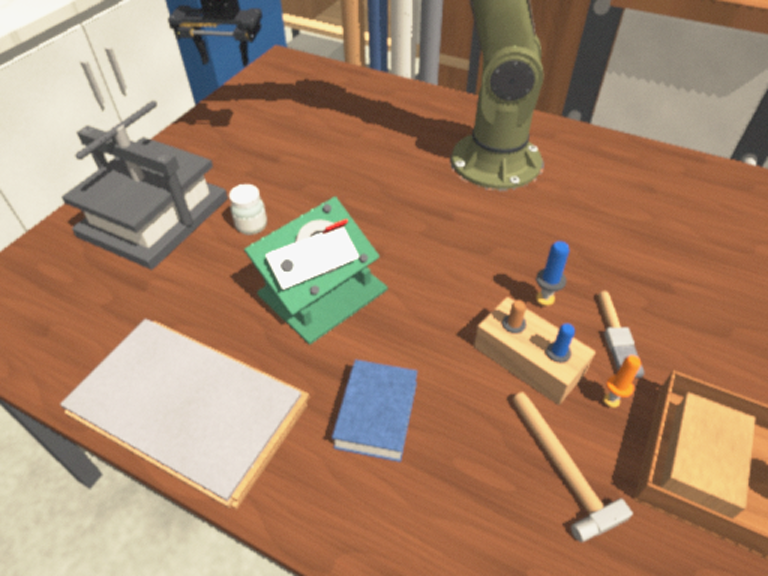

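View pics/t.png

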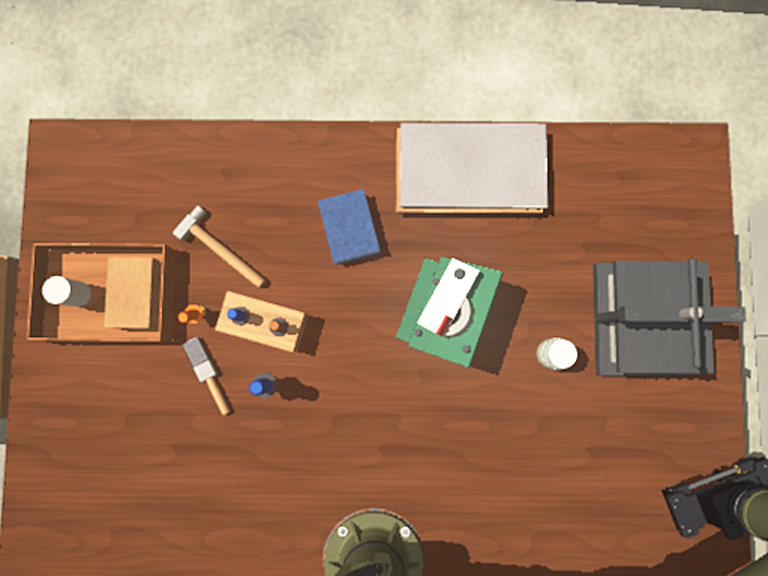

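The rack's blue handle (scene ~(377,227), top ~(158,209)) is the candidate. The others are the larger blue tool on the table (scene ~(368,177)) and the orange one (scene ~(417,250)). The awl is in the other slot at scene (344,211). The cover's pin is at top (307,181) and its tab at top (296,217).

```bash
python3 - <<'E'
from h import *
S=cam('scene');T=cam('top')
save(S,'pics/c.png',(300,150,450,290),4)
P=[]
for c in(S,T):
    m=mask(c,(60,80,40),(90,255,255)); v,u=np.nonzero(cv2.erode(m,np.ones((3,3)))&(c['z_map']>0)); w=world(c,np.c_[u,v]); w=w[w[:,2]>0.05]; P.append(w)
for w in P+[np.vstack(P)]:
    q=w.copy()
    for _ in range(8):
        ctr=q.mean(0); n=np.linalg.svd(q-ctr,full_matrices=False)[2][2]; n*=np.sign(n[2]); q=w[abs((w-ctr)@n)<0.006]
    print(len(w),len(q),n,'slope',np.degrees(np.arccos(n[2])),ctr)
n0=n.copy()
h=n[:2]/np.linalg.norm(n[:2]); n=np.r_[h*.5,np.cos(np.pi/6)]
y=np.cross([0,0,1],-np.r_[h,0]);  # provisional
x=np.array([-h[0]*np.cos(np.pi/6),-h[1]*np.cos(np.pi/6),.5]); y=np.cross(n,x)
print('x',x,'y',y,'n',n)
off=(q-ctr)@n
ext=np.c_[(q-ctr)@x,(q-ctr)@y]
lo,hi=np.percentile(ext,[.3,99.7],axis=0);print('ext',lo,hi)
c0=ctr+x*(lo[0]+hi[0])/2+y*((lo[1]+hi[1])/2-.0125)+n*(.024)
print('collar centre from plate',c0, np.std(off))
F=np.c_[x,y,n]
for c in(S,T):
    m=cv2.inRange(cv2.cvtColor(c['frame'],cv2.COLOR_RGB2HSV),np.array((0,0,60)),np.array((180,70,255)))
    v,u=np.nonzero((m>0)&(c['z_map']>0)); w=(world(c,np.c_[u,v])-c0)@F
    k=(abs(w[:,:2])<.12).all(1)
    for nm,l,hh in(('face',-.004,.0035),('cover',.004,.012)):
        k2=k&(w[:,2]>l)&(w[:,2]<hh); 
        if k2.sum()>20:
            pts=w[k2]; hull=cv2.convexHull(pts[:,:2].astype(np.float32)*1000); print(c['name'],nm,k2.sum(),pts.mean(0),cv2.minAreaRect(hull),cv2.minEnclosingCircle(hull))
    m=mask(c,(0,130,60),(6,255,255))|mask(c,(174,130,60),(180,255,255))
    v,u=np.nonzero((m>0)&(c['z_map']>0)); w=(world(c,np.c_[u,v])-c0)@F
    k=(abs(w[:,:3])<.15).all(1); w=w[k]; print('red',k.sum(),w.mean(0),np.percentile(w,[2,98],axis=0),cv2.minAreaRect(w[:,:2].astype(np.float32)*1000))
    for nm,a,b in(('blue',(100,120,50),(125,255,255)),('orange',(5,190,150),(16,255,255)),('wood',(12,60,120),(25,160,255))):
        for i,s,ce in blobs(mask(c,a,b),25)[0]: print(c['name'],nm,s,ce,world(c,[ce])[0].round(3))
np.savez('f.npz',c0=c0,F=F)
E
```

```text
1244 1215 [0.17062841 0.4699575  0.86604035] slope 29.998287112348176 [ 0.58670084 -0.16875917  0.09736603]
802 797 [0.16861895 0.47049416 0.86614254] slope 29.986574934235193 [ 0.53409415 -0.18412002  0.11793766]
2046 2007 [0.174854   0.47348454 0.86327196] slope 30.314032778954466 [ 0.56572341 -0.17478838  0.10548671]
x [-0.30001245 -0.81239924  0.5       ] y [ 0.93807784 -0.34642454  0.        ] n [0.17321227 0.46903892 0.8660254 ]
ext [-0.07966043 -0.10496113] [0.06866109 0.1028718 ]
collar centre from plate [ 0.55882452 -0.15437131  0.12352148] 0.0021515539625658305
scene face 219 [0.02065997 0.00400528 0.00034551] ((6.110691070556641, 25.257549285888672), (157.50479125976562, 98.7110366821289), 80.40074920654297) ((-9.3785400390625, 29.844011306762695), 82.50758361816406)
scene cover 1184 [-0.00851409  0.02987287  0.00678124] ((-8.519357681274414, 27.42972183227539), (160.0574188232422, 69.81537628173828), 80.53520965576172) ((-8.36369800567627, 28.021026611328125), 83.98961639404297)
red 43 [ 0.01426671 -0.03306085  0.0300744 ] [[ 0.00850406 -0.06787833 -0.02158653]
 [ 0.02711
[... 3052 characters left out ...]
 -0.085 -0.007]
top wood [328, 81, 78, 1, 78] [366.5, 81.0] [ 1.03e+00 -4.20e-01 -1.00e-03]
top wood [408, 81, 27, 1, 27] [421.0, 81.0] [ 1.03  -0.617  0.002]
top wood [264, 85, 98, 57, 445] [295.2, 129.6] [ 0.833 -0.155  0.05 ]
top wood [126, 149, 50, 43, 438] [150.7, 170.0] [0.692 0.348 0.023]
top wood [18, 162, 92, 66, 3570] [71.8, 196.7] [0.593 0.602 0.059]
top wood [0, 174, 4, 74, 167] [0.9, 202.1] [ 0.612  1.16  -0.416]
top wood [143, 194, 60, 41, 1290] [173.2, 214.1] [0.536 0.255 0.068]
top wood [129, 205, 8, 7, 31] [133.1, 207.3] [0.562 0.408 0.013]
top wood [137, 251, 16, 26, 147] [144.6, 263.9] [0.368 0.358 0.022]
top wood [215, 363, 4, 21, 25] [216.3, 373.2] [ 0.002  0.11  -0.004]
```

View pics/c.png

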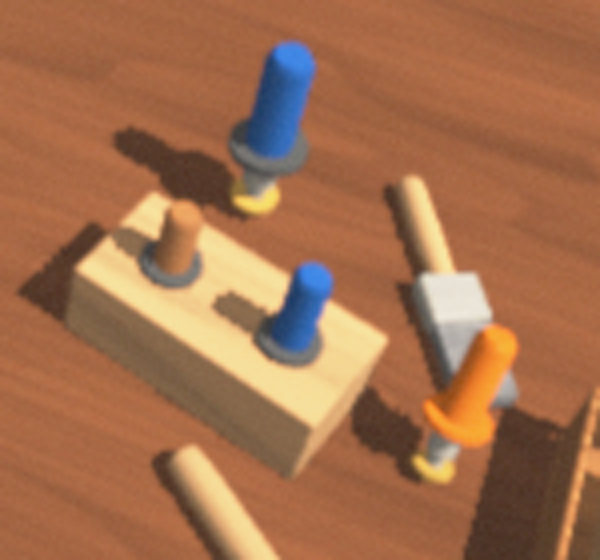

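The crop confirms it: the smaller blue tool is in the rack at crop (305,310), beside the awl at (180,240). The larger blue tool (285,100) and the orange one (480,385) stand outside the rack. Next I plan the cover push.

```bash
cat >> h.py <<'E'
def plan(p,Rm,N,show=True):
    "N equal rows from measured pose to pose p,Rm: prints shift & turn per row in move units"
    p0,r0,o=tool(); rel=(r0.inv()*R.from_matrix(Rm)); w=rel.as_rotvec()/N
    S=sum(R.from_rotvec(w*k).as_matrix() for k in range(N))
    t=np.linalg.solve(S,r0.inv().apply(np.array(p)-p0))
    print('t',(t/.08).round(4).tolist(),'w',(w/np.pi).round(4).tolist(),'|mm|',np.linalg.norm(t).round(4)*1000,'deg',np.degrees(np.linalg.norm(w)).round(1))
def col(q,f='f.npz'):
    z=np.load(f); return z['c0']+z['F']@np.array(q)
def err(q,Rm):
    p0,r0,o=tool(); z=np.load('f.npz'); print('TCP in collar mm',((p0-z['c0'])@z['F']*1000).round(1),'rot err',np.degrees((r0.inv()*R.from_matrix(Rm)).as_rotvec()).round(1),'F',o['force'].round(1),'t',o['time_s'],'w',o['grip_width'])
def coverR(th):
    "tool x = -e, z=-n"
    F=np.load('f.npz')['F']; e=F@[np.cos(th),-np.sin(th),0]; x=-e; zz=-F[:,2]; return np.c_[x,np.cross(zz,x),zz]
def tab(th,back,up):
    d=np.array([-np.sin(th),-np.cos(th),0]);e=np.array([np.cos(th),-np.sin(th),0])
    return np.array([0,.085,up])+.112*d+(.032+back)*e
E
python3 - <<'E'
from h import *
p=tab(.165,.032,.07);print(p,col(p)); plan(col(p),coverR(.165),12)
E
```

```text
[ 0.04473451 -0.035991    0.07      ] [ 0.52376611 -0.1454127   0.20651052]
t [0.5486, -0.1875, -0.1262] w [-0.007, -0.0123, -0.0181] |mm| 47.5 deg 4.1
```

```bash

python3 -m creep '{"translation":[[0.549,-0.1875,-0.126],[0.549,-0.1875,-0.126],[0.549,-0.1875,-0.126],[0.549,-0.1875,-0.126]],"turn":[[-0.007,-0.0123,-0.0181],[-0.007,-0.0123,-0.0181],[-0.007,-0.0123,-0.0181],[-0.007,-0.0123,-0.0181]],"grip":[0,0,0,0]}' 20
python3 -m creep '{"translation":[[0.549,-0.1875,-0.126],[0.549,-0.1875,-0.126],[0.549,-0.1875,-0.126],[0.549,-0.1875,-0.126]],"turn":[[-0.007,-0.0123,-0.0181],[-0.007,-0.0123,-0.0181],[-0.007,-0.0123,-0.0181],[-0.007,-0.0123,-0.0181]],"grip":[0,0,0,0]}'
python3 -m creep '{"translation":[[0.549,-0.1875,-0.126],[0.549,-0.1875,-0.126],[0.549,-0.1875,-0.126],[0.549,-0.1875,-0.126],[0,0,0]],"turn":[[-0.007,-0.0123,-0.0181],[-0.007,-0.0123,-0.0181],[-0.007,-0.0123,-0.0181],[-0.007,-0.0123,-0.0181],[0,0,0]],"grip":[0,0,0,0,0]}'
python3 - <<'E'
from h import *
err(0,coverR(.165)); plan(col(tab(.165,.032,.014)),coverR(.165),4)
S=cam('scene');W=cam('wrist'); im=np.hstack([S['frame'],W['frame']])
cv2.imwrite('pics/p1.png',cv2.resize(im[:,:,::-1],(800,300)))
E
```

```text
time_s: 0.7
tool_pos: [0.3608, -0.4782, 0.2508]
tool_rot: [175.9, 9.4, 33.1]
force: [0.6, 0.1, 0.6]
grip_width: 0.0549
grasp_force: 0.0
time_s: 1.2
tool_pos: [0.463, -0.3189, 0.245]
tool_rot: [174.0, 19.4, 45.7]
force: [1.1, -0.6, 0.2]
grip_width: 0.0152
grasp_force: 0.0
time_s: 1.82
tool_pos: [0.5247, -0.1392, 0.2049]
tool_rot: [174.8, 29.4, 59.6]
force: [-0.4, -1.6, -0.4]
grip_width: 0.0005
grasp_force: 0.0
TCP in collar mm [ 38.6 -37.3  71.7] rot err [ 0.2 -0.2  0.6] F [-0.4 -1.6 -0.4] t 1.825 w 0.0005449341617194028
t [-0.0188, 0.0066, 0.1804] w [0.0002, -0.0003, 0.0009] |mm| 14.5 deg 0.2
```

View pics/p1.png

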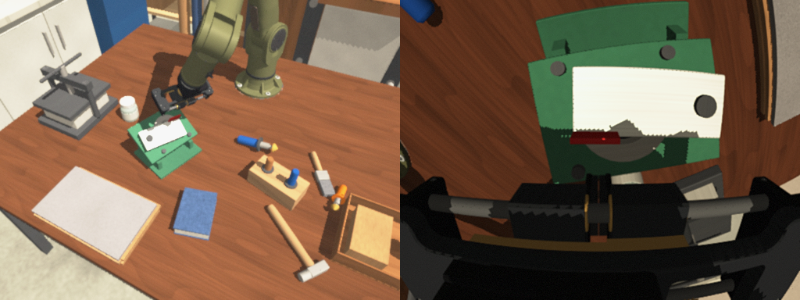

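The wrist view shows the shut fingers at (600,210), in line with the tab (570-620,138) and on its up-slope side. In the scene view the larger blue tool that stood on the table has toppled by itself to (255,143); the arm was not near it. Now I lower and push.

```bash

python3 -m creep '{"translation":[[-0.019,0.0066,0.18],[-0.019,0.0066,0.18],[-0.019,0.0066,0.18],[-0.019,0.0066,0.18],[0,0,0]],"turn":[[0,0,0.001],[0,0,0.001],[0,0,0.001],[0,0,0.001],[0,0,0]],"grip":[0,0,0,0,0]}'
python3 - <<'E'
from h import *
err(0,coverR(.165)); plan(col(tab(.165,.0125,.014)),coverR(.165),4)
plan(col(tab(.365,.0125,.014)),coverR(.365),5)
F=np.load('f.npz')['F']
# constant arc twist per row for dth
for d in(.05,.08):
    A=col(tab(.5,.0125,.014));B=col(tab(.5+d,.0125,.014));print(d,(coverR(.5).T@(B-A)/.08).round(4),R.from_matrix(coverR(.5).T@coverR(.5+d)).as_rotvec()/np.pi)
E
```

```text
time_s: 2.55
tool_pos: [0.5119, -0.1792, 0.159]
tool_rot: [174.2, 29.5, 58.0]
force: [0.5, -0.4, -0.1]
grip_width: 0.0004
grasp_force: 0.0
TCP in collar mm [ 52.  -35.4  11. ] rot err [-0.1  0.  -0.8] F [ 0.5 -0.4 -0.1] t 2.55 w 0.0003881475513677392
t [0.0829, -0.0063, -0.0094] w [-0.0001, 0.0, -0.0011] |mm| 6.7 deg 0.2
t [0.122, -0.0318, -0.0075] w [-0.0001, 0.0, 0.0119] |mm| 10.1 deg 2.1
0.05 [ 0.0707 -0.0261  0.    ] [-8.63378041e-18 -1.14054192e-18  1.59154943e-02]
0.08 [ 0.1137 -0.04    0.    ] [-1.10958004e-17  2.09936803e-18  2.54647909e-02]
```

```bash

python3 -m creep '{"translation":[[0.083,-0.006,-0.009],[0.083,-0.006,-0.009],[0.083,-0.006,-0.009],[0.083,-0.006,-0.009],[0.0707,-0.0261,0]],"turn":[[0,0,-0.001],[0,0,-0.001],[0,0,-0.001],[0,0,-0.001],[0,0,0.0159]],"grip":[0,0,0,0,0]}'
python3 -m creep '{"translation":[[0.1137,-0.04,0],[0.1137,-0.04,0],[0.1137,-0.04,0],[0.1137,-0.04,0],[0.1137,-0.04,0]],"turn":[[0,0,0.0255],[0,0,0.0255],[0,0,0.0255],[0,0,0.0255],[0,0,0.0255]],"grip":[0,0,0,0,0]}'
python3 - <<'E'
from h import *
th=.165+.05+.4
err(0,coverR(th)); print(tab(th,.0125,.014)*1000); plan(col(tab(1.58,.0125,.014)),coverR(1.58),12)
E
```

```text
time_s: 3.18
tool_pos: [0.5244, -0.1507, 0.1465]
tool_rot: [172.9, 29.3, 55.5]
force: [-1.7, -0.2, 1.7]
grip_width: 0.0006
grasp_force: 1.2
time_s: 3.8
tool_pos: [0.5412, -0.1129, 0.1227]
tool_rot: [161.4, 24.0, 30.3]
force: [-1.1, -1.6, 2.1]
grip_width: 0.0001
grasp_force: 0.9
TCP in collar mm [-28.8 -30.9  15.7] rot err [ 0.1 -0.  -0.2] F [-1.1 -1.6  2.1] t 3.8 w 0.00011139870016576344
[-28.27293611 -32.15328029  14.        ]
t [0.1127, -0.0405, 0.0018] w [0.0, -0.0, 0.0255] |mm| 9.6 deg 4.6
```

```bash

python3 -m creep '{"translation":[[0.1137,-0.04,0.001],[0.1137,-0.04,0.001],[0.1137,-0.04,0.001],[0.1137,-0.04,0.001],[0.1137,-0.04,0]],"turn":[[0,0,0.0255],[0,0,0.0255],[0,0,0.0255],[0,0,0.0255],[0,0,0.0255]],"grip":[0,0,0,0,0]}'
python3 -m creep '{"translation":[[0.1137,-0.04,0],[0.1137,-0.04,0],[0.1137,-0.04,0],[0.1137,-0.04,0],[0.1137,-0.04,0]],"turn":[[0,0,0.0255],[0,0,0.0255],[0,0,0.0255],[0,0,0.0255],[0,0,0.0255]],"grip":[0,0,0,0,0]}'
python3 -m creep '{"translation":[[0.1137,-0.04,0],[0.1137,-0.04,0],[0,0,0]],"turn":[[0,0,0.0255],[0,0,0.0255],[0,0,0]],"grip":[0,0,0]}'
python3 - <<'E'
from h import *
th=1.58
err(0,coverR(th)); print(tab(th,.0125,.014)*1000)
E
```

```text
time_s: 4.42
tool_pos: [0.5729, -0.0846, 0.1006]
tool_rot: [153.7, 15.2, 7.8]
force: [-1.4, -0.8, 1.6]
grip_width: 0.0006
grasp_force: 1.0
time_s: 5.05
tool_pos: [0.6156, -0.0706, 0.0844]
tool_rot: [150.2, 4.3, -12.7]
force: [-2.1, -0.8, 0.9]
grip_width: 0.0009
grasp_force: 1.0
time_s: 5.42
tool_pos: [0.6352, -0.0693, 0.0799]
tool_rot: [150.0, -0.2, -20.5]
force: [-0.3, -0.5, -0.0]
grip_width: 0.0004
grasp_force: 0.0
TCP in collar mm [-113.8   42.1   15.4] rot err [-0.  -0.1  0.3] F [-0.3 -0.5 -0. ] t 5.425 w 0.00041379662279955565
[-112.40481408   41.53268158   14.        ]
```

```bash

python3 -m creep '{"translation":[[-0.15,0,0],[-0.1,0,-0.5],[0,0,-0.75],[0,0,-0.75],[0,0,-0.5]],"turn":[[0,0,0],[0,0,0],[0,0,0],[0,0,0],[0,0,0]],"grip":[0,0,0,0.5,1]}'
python3 - <<'E'
from h import *
S=cam('scene');T=cam('top');W=cam('wrist')
im=np.hstack([S['frame'][100:292,130:386],T['frame'][130:322,110:366]]);cv2.imwrite('pics/p2.png',cv2.resize(im[:,:,::-1],(800,300)))
z=np.load('f.npz');c0,F=z['c0'],z['F']
for c in(S,T,W):
    hsv=cv2.cvtColor(c['frame'],cv2.COLOR_RGB2HSV)
    uv=np.stack(np.meshgrid(np.arange(512),np.arange(384)),-1).reshape(-1,2)
    w=(onplane(c,uv,c0,F[:,2])-c0)@F*1000
    k=(np.hypot(w[:,0],w[:,1])<75); img=np.zeros((384,512),np.uint8)
    # rectified face patch, 0.5 mm/px, rows=-x, cols=-y
    g=np.stack(np.meshgrid(np.arange(-80,80,.5),np.arange(-80,80,.5)),-1)
    Pw=c0+(-g[...,1,None]*F[:,0]-g[...,0,None]*F[:,1])/1000
    q=Pw.reshape(-1,3)@c['R'].T+c['t']
    if c['name']=='wrist':
        r=np.hypot(q[:,0],q[:,1]);a=np.arctan2(r,q[:,2]);xy=q[:,:2]/r[:,None]*a[:,None]
    else: xy=q[:,:2]/q[:,2:]
    uvm=xy*[c['K'][0][0],c['K'][1][1]]+[c['K'][0][2],c['K'][1][2]]
    rect=cv2.remap(c['frame'],uvm[:,0].reshape(320,320).astype(np.float32),uvm[:,1].reshape(320,320).astype(np.float32),cv2.INTER_LINEAR)
    cv2.imwrite(f"pics/r_{c['name']}.png",rect[:,:,::-1])
a=np.hstack([cv2.imread(f'pics/r_{n}.png') for n in('scene','top','wrist')])
for i in range(3): cv2.drawMarker(a,(160+320*i,160),(255,0,255),0,6)
cv2.imwrite('pics/rr.png',cv2.resize(a,(798,266)))
E
```

```text
time_s: 6.05
tool_pos: [0.6502, 0.0336, 0.2568]
tool_rot: [150.2, -0.4, -20.3]
force: [0.7, -0.0, -0.3]
grip_width: 0.0132
grasp_force: 0.0
```

View pics/rr.png

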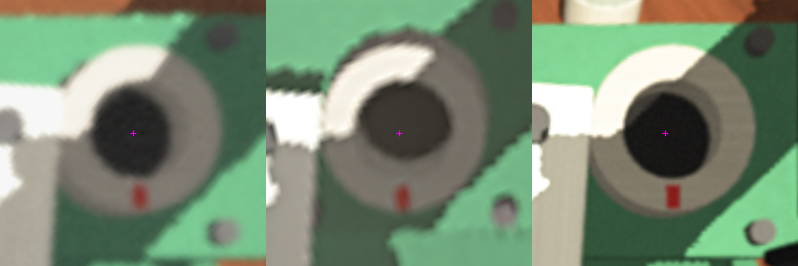

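View pics/p2.png

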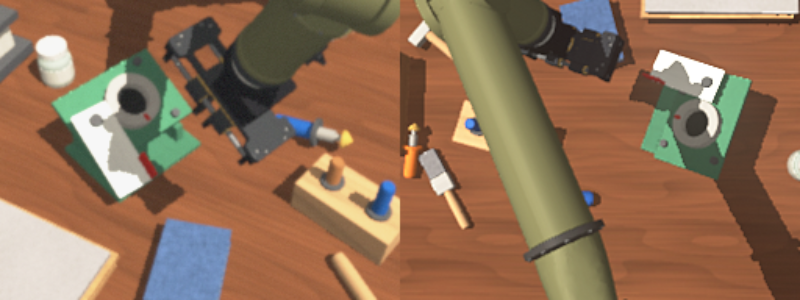

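The rectified face views show the ring and the red mark about 4 mm right of my predicted centre and 2 mm up, and the cover lies well clear. The toppled larger blue tool lies near the rack at (310,130) and the rack's blue tool is at (382,200). I refine the collar centre and locate the rack tool, then move there.

```bash
python3 - <<'E'
from h import *
from scipy.optimize import least_squares
for n in('scene','top','wrist'):
    im=cv2.imread(f'pics/r_{n}.png'); h=cv2.cvtColor(im,cv2.COLOR_BGR2HSV)
    red=cv2.inRange(h,np.array((0,110,50)),np.array((8,255,255)))|cv2.inRange(h,np.array((172,110,50)),np.array((180,255,255)))
    red[:200]=0; red[270:]=0; red[:,:120]=0; red[:,220:]=0
    v,u=np.nonzero(red); print(n,'red x,y',-(v.mean()-160)/2,-(u.mean()-160)/2,len(v), -(np.percentile(v,[3,97])-160)/2,-(np.percentile(u,[3,97])-160)/2)
    sat=(cv2.inRange(h,np.array((60,70,0)),np.array((95,255,255)))>0)
    pts=[];inn=[]
    for a in np.radians(np.arange(0,360,3)):
        r=np.arange(40,65,.25); X=2+r*np.cos(a);Y=-4+r*np.sin(a)
        g=sat[(160-2*X).astype(int).clip(0,319),(160-2*Y).astype(int).clip(0,319)]
        if g.any() and not g[:8].any():
            i=np.argmax(g); pts.append((X[i],Y[i]))
        r=np.arange(18,40,.25);X=2+r*np.cos(a);Y=-4+r*np.sin(a)
        V=h[...,2][(160-2*X).astype(int),(160-2*Y).astype(int)].astype(float)
    for nm,p,rad in(('outer',np.array(pts),50),):
        s=least_squares(lambda c:np.hypot(*(p-c).T)-rad,[2,-4],loss='soft_l1',f_scale=.7); res=np.hypot(*(p-s.x).T)-rad
        print(n,nm,len(p),s.x.round(2),'med res',np.median(res).round(2),np.std(res).round(2))
# rack / tool from scene
S=cam('scene')
m=mask(S,(100,120,50),(125,255,255)); m[:,:350]=0
for i,s,ce in blobs(m,60)[0]:
    v,u=np.nonzero(m[s[1]:s[1]+s[3],s[0]:s[0]+s[2]]); w=world(S,np.c_[u+s[0],v+s[1]])
    k=(w[:,2]>.075)&(w[:,2]<.132); print('blue',s,ce,w[k].mean(0).round(4),w[:,2].max().round(3))
    # circle fit r=12.5 to visible side points
    q=w[k]; f=least_squares(lambda c:np.hypot(*(q[:,:2]-c).T)-.0125,q[:,:2].mean(0)-[.008,.002],loss='soft_l1',f_scale=.002) if k.sum()>5 else None
    if f: print(f.x.round(4),np.sqrt(2*f.cost/k.sum()))
m=mask(S,(12,60,100),(25,190,255)); v,u=np.nonzero(m); w=world(S,np.c_[u,v]); k=(abs(w[:,2]-.065)<.004)&(np.hypot(w[:,0]-.54,w[:,1]-.26)<.14)
r=cv2.minAreaRect((w[k][:,:2]*1000).astype(np.float32)); print('rack top',r,w[k].mean(0))
E
```

```text
scene red x,y -38.215460526315795 -3.932565789473685 304 [-33.  -43.5] [-0.5   -7.455]
scene outer 98 [ 2.72 -6.26] med res 1.7 3.64
top red x,y -38.9609375 -2.0843749999999943 320 [-33. -45.] [ 1.    -5.215]
top outer 59 [  8.06 -10.25] med res 6.18 4.49
wrist red x,y -37.99892933618844 -4.770877944325477 467 [-31.5  -44.51] [-1.  -8.5]
wrist outer 102 [ 2.36 -5.04] med res 1.54 2.14
blue [368, 216, 15, 22, 182] [375.2, 226.5] [0.5583 0.3018 0.1058] 0.877
[0.5479 0.302 ] 0.0011196104710179935
rack top ((537.2367553710938, 258.4075927734375), (180.84280395507812, 93.46380615234375), 74.50422668457031) [0.5445378  0.26278175 0.06380455]
```

```bash
cat >> h.py <<'E'
def downR(yaw): return R.from_euler('xyz',[180,0,yaw],degrees=True).as_matrix()
E
python3 - <<'E'
from h import *
z=np.load('f.npz'); np.savez('f.npz',c0=z['c0']+z['F']@[.0027,-.0042,0],F=z['F']); print(np.load('f.npz')['c0'])
plan([.5485,.302,.205],downR(74.5),12); print(env.get_obs()['qpos'])
E
```

```text
[ 0.55407456 -0.15510981  0.12487148]
t [0.0219, -0.3411, -0.047] w [0.0106, 0.0113, -0.0429] |mm| 27.599999999999998 deg 8.2
[  -3.87029247   31.83930641  -22.44741861   68.2946573    33.06201177
  103.15298563 -134.35152781]
```

```bash

python3 -m creep '{"translation":[[0.022,-0.341,-0.047],[0.022,-0.341,-0.047],[0.022,-0.341,-0.047],[0.022,-0.341,-0.047]],"turn":[[0.0106,0.0113,-0.0429],[0.0106,0.0113,-0.0429],[0.0106,0.0113,-0.0429],[0.0106,0.0113,-0.0429]],"grip":[0.9,0.9,0.9,0.9]}'
python3 -m creep '{"translation":[[0.022,-0.341,-0.047],[0.022,-0.341,-0.047],[0.022,-0.341,-0.047],[0.022,-0.341,-0.047]],"turn":[[0.0106,0.0113,-0.0429],[0.0106,0.0113,-0.0429],[0.0106,0.0113,-0.0429],[0.0106,0.0113,-0.0429]],"grip":[0.9,0.9,0.9,0.9]}'
python3 -m creep '{"translation":[[0.022,-0.341,-0.047],[0.022,-0.341,-0.047],[0.022,-0.341,-0.047],[0.022,-0.341,-0.047],[0,0,0]],"turn":[[0.0106,0.0113,-0.0429],[0.0106,0.0113,-0.0429],[0.0106,0.0113,-0.0429],[0.0106,0.0113,-0.0429],[0,0,0]],"grip":[0.9,0.9,0.9,0.9,0.9]}'
python3 - <<'E'
from h import *
W=cam('wrist');save(W,'pics/w3.png',None,1.2)
p,r,o=tool();print(o['qpos'])
plan([.5485,.302,.086],downR(74.5),5)
m=mask(W,(100,120,50),(125,255,255))
for i,s,ce in blobs(m,60)[0]:
    v,u=np.nonzero(m[s[1]:s[1]+s[3],s[0]:s[0]+s[2]]); w=world(W,np.c_[u+s[0],v+s[1]]); t=w[:,2].max(); print('blue',s,ce,w.mean(0).round(3), t.round(3), 'top disc',w[w[:,2]>.131].mean(0).round(4),(w[:,2]>.131).sum())
    print(onplane(W,[ce],[0,0,.12],np.array([0,0,1.])).round(4))
E
```

```text
time_s: 6.75
tool_pos: [0.6703, 0.1311, 0.2155]
tool_rot: [159.4, 5.9, 11.1]
force: [-0.3, -0.3, 0.2]
grip_width: 0.0685
grasp_force: 0.0
time_s: 7.25
tool_pos: [0.6326, 0.2321, 0.1985]
tool_rot: [170.7, 6.0, 43.2]
force: [0.2, 0.9, 0.9]
grip_width: 0.0783
grasp_force: 0.0
time_s: 7.88
tool_pos: [0.5477, 0.3002, 0.2034]
tool_rot: [-179.9, 0.3, 74.4]
force: [0.7, -0.3, 0.4]
grip_width: 0.0784
grasp_force: 0.0
[  8.33730477  23.74253502 -51.36426971  86.76249058  18.79382127
  78.79382936 -60.14242818]
t [0.0065, -0.0029, 0.2936] w [-0.0001, 0.0003, -0.0003] |mm| 23.5 deg 0.1
blue [241, 169, 27, 42, 940] [253.8, 189.7] [0.549 0.307 0.124] 0.366 top disc [0.5482 0.304  0.1358] 551
[[0.5487 0.3057 0.12  ]]
blue [179, 308, 24, 13, 172] [192.0, 315.5] [0.415 0.138 0.057] 0.366 top disc [0.5403 0.3335 0.311 ] 14
[[0.4458 0.1862 0.12  ]]
```

View pics/w3.png

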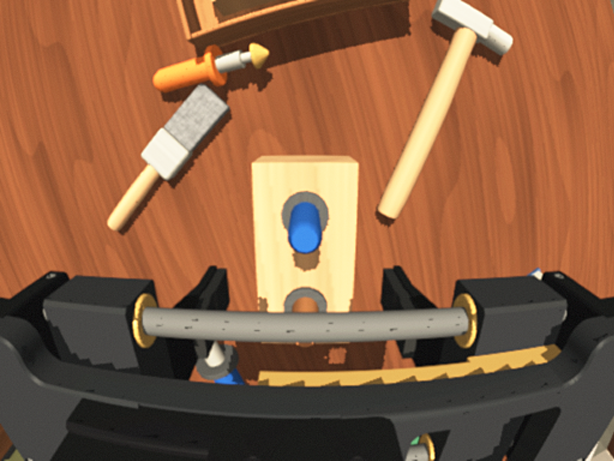

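The wrist view shows the blue handle at (305,228) in the rack hole, centred between the open fingers, with the awl at (305,300). I lower and grip.

```bash

python3 -m creep '{"translation":[[0.009,-0.003,0.294],[0.009,-0.003,0.294],[0.009,-0.003,0.294],[0.009,-0.003,0.294],[0.009,-0.003,0.294]],"turn":[[0,0,0],[0,0,0],[0,0,0],[0,0,0],[0,0,0]],"grip":[0.9,0.9,0.9,0.9,0.9]}'
python3 -m creep '{"translation":[[0,0,0],[0,0,0],[0,0,0],[0,0,0],[0,0,0]],"turn":[[0,0,0],[0,0,0],[0,0,0],[0,0,0],[0,0,0]],"grip":[0.4,0.25,0.2,0.15,0.1]}' 55
python3 -m creep '{"translation":[[0,0,0]],"turn":[[0,0,0]],"grip":[0.1]}'
```

```text
time_s: 8.55
tool_pos: [0.5497, 0.3032, 0.085]
tool_rot: [-179.9, 0.2, 74.2]
force: [0.4, -0.2, 0.4]
grip_width: 0.0782
grasp_force: 0.0
time_s: 9.18
tool_pos: [0.5493, 0.3048, 0.0875]
tool_rot: [-179.9, 0.1, 74.4]
force: [-0.2, 0.8, 0.6]
grip_width: 0.0363
grasp_force: 0.0
time_s: 9.3
tool_pos: [0.5491, 0.3047, 0.0872]
tool_rot: [-179.9, 0.1, 74.4]
force: [-0.4, 0.6, -0.0]
grip_width: 0.0263
grasp_force: 0.0
```

```bash

python3 -m creep '{"translation":[[0,0,0],[0,0,0]],"turn":[[0,0,0],[0,0,0]],"grip":[0.1,0.1]}'
python3 -m creep '{"translation":[[0,0,-0.1],[0,0,-0.25],[0,0,-0.4],[0,0,-0.5],[0,0,-0.4]],"turn":[[0,0,0],[0,0,0],[0,0,0],[0,0,0],[0,0,0]],"grip":[0.1,0.1,0.1,0.1,0.1]}'
python3 - <<'E'
from h import *
p,r,o=tool(); print(p,o['grip_width'],o['grasp_force'],o['force'])
# tip below TCP: grasp pt height vs tool centre .103
F=np.load('f.npz')['F']
T=.0693 # placeholder
print('tip ahead of TCP', .0872-(.065-.050))
L=.0722
plan(col([-.022,0,.03+L]),coverR(0),14)
T=cam('scene'); m=mask(T,(100,120,50),(125,255,255)); m[:,:300]=0
save(T,'pics/h.png',(270,110,450,290),2)
E
```

```text
time_s: 9.55
tool_pos: [0.549, 0.3048, 0.0872]
tool_rot: [-179.9, 0.1, 74.4]
force: [-0.4, -0.8, 1.5]
grip_width: 0.0239
grasp_force: 55.0
time_s: 10.18
tool_pos: [0.5496, 0.3056, 0.2223]
tool_rot: [180.0, 0.0, 74.4]
force: [-0.2, 0.1, -3.1]
grip_width: 0.0241
grasp_force: 55.0
[0.54958465 0.30556367 0.22226461] 0.0241343274168576 54.998889802373014 [-0.17342072  0.06008585 -3.06200907]
tip ahead of TCP 0.0722
t [-0.3178, 0.1321, 0.0969] w [0.0005, -0.0119, 0.0018] |mm| 28.6 deg 2.2
```

View pics/h.png

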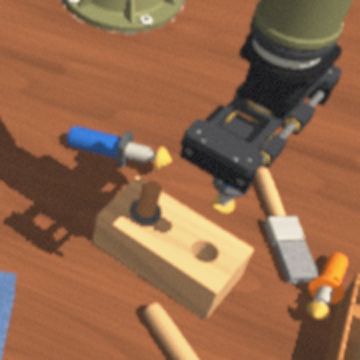

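The tool is held with its blade clear, and the slot it came from is empty at crop (205,250). I lift a bit more and carry it to the collar.

```bash

python3 -m creep '{"translation":[[0,0,-0.4],[0,0,-0.4],[0,0,0]],"turn":[[0,0,0],[0,0,0],[0,0,0]],"grip":[0.1,0.1,0.1]}'
python3 - <<'E'
from h import *
plan(col([-.022,0,.03+.0722]),coverR(0),15)
E
```

```text
time_s: 10.6
tool_pos: [0.5503, 0.3065, 0.2864]
tool_rot: [179.9, -0.1, 74.4]
force: [0.3, 0.7, -2.0]
grip_width: 0.024
grasp_force: 55.0
t [-0.2845, 0.1233, 0.1433] w [0.0005, -0.0111, 0.0017] |mm| 27.3 deg 2.0
```

```bash

python3 -m creep '{"translation":[[-0.2845,0.1233,0.1433],[-0.2845,0.1233,0.1433],[-0.2845,0.1233,0.1433],[-0.2845,0.1233,0.1433],[-0.2845,0.1233,0.1433]],"turn":[[0.0005,-0.0111,0.0017],[0.0005,-0.0111,0.0017],[0.0005,-0.0111,0.0017],[0.0005,-0.0111,0.0017],[0.0005,-0.0111,0.0017]],"grip":[0.1,0.1,0.1,0.1,0.1]}'
python3 -m creep '{"translation":[[-0.2845,0.1233,0.1433],[-0.2845,0.1233,0.1433],[-0.2845,0.1233,0.1433],[-0.2845,0.1233,0.1433],[-0.2845,0.1233,0.1433]],"turn":[[0.0005,-0.0111,0.0017],[0.0005,-0.0111,0.0017],[0.0005,-0.0111,0.0017],[0.0005,-0.0111,0.0017],[0.0005,-0.0111,0.0017]],"grip":[0.1,0.1,0.1,0.1,0.1]}'
python3 -m creep '{"translation":[[-0.2845,0.1233,0.1433],[-0.2845,0.1233,0.1433],[-0.2845,0.1233,0.1433],[-0.2845,0.1233,0.1433],[-0.2845,0.1233,0.1433]],"turn":[[0.0005,-0.0111,0.0017],[0.0005,-0.0111,0.0017],[0.0005,-0.0111,0.0017],[0.0005,-0.0111,0.0017],[0.0005,-0.0111,0.0017]],"grip":[0.1,0.1,0.1,0.1,0.1]}'
python3 -m creep '{"translation":[[0,0,0],[0,0,0]],"turn":[[0,0,0],[0,0,0]],"grip":[0.1,0.1]}'
python3 - <<'E'
from h import *
err(0,coverR(0)); plan(col([-.022,0,.0722+.03]),coverR(0),2)
z=np.load('f.npz');c0,F=z['c0'],z['F']
ims=[]
for n in('scene','wrist'):
    c=cam(n); m=mask(c,(18,100,60),(35,255,255)); v,u=np.nonzero((m>0)&(c['z_map']>0)); w=(world(c,np.c_[u,v])-c0)@F*1000
    k=(abs(w[:,0]+22)<40)&(abs(w[:,1])<40)&(w[:,2]>5)&(w[:,2]<70); print(n,'brass',k.sum(),w[k].mean(0).round(1),np.percentile(w[k],[2,98],axis=0).round(1) if k.sum() else '')
    uu=[int(u[k].mean()),int(v[k].mean())] if k.sum() else [256,192]; print(uu)
    cv2.imwrite(f'pics/d_{n}.png',cv2.resize(c['frame'][max(uu[1]-50,0):,:][:100,max(uu[0]-65,0):][:,:130][:,:,::-1],(400,300),interpolation=cv2.INTER_CUBIC))
cv2.imwrite('pics/d.png',np.hstack([cv2.imread('pics/d_scene.png'),cv2.imread('pics/d_wrist.png')]))
E
```

```text
time_s: 11.22
tool_pos: [0.564, 0.1765, 0.233]
tool_rot: [-179.6, 10.3, 72.9]
force: [-0.1, -0.3, -2.0]
grip_width: 0.0236
grasp_force: 55.0
time_s: 11.85
tool_pos: [0.5728, 0.0436, 0.2055]
tool_rot: [-179.5, 20.3, 71.4]
force: [0.3, -0.5, -1.5]
grip_width: 0.024
grasp_force: 55.0
time_s: 12.48
tool_pos: [0.577, -0.0927, 0.1997]
tool_rot: [-179.8, 30.3, 69.8]
force: [0.6, -0.6, -1.9]
grip_width: 0.0235
grasp_force: 55.0
time_s: 12.72
tool_pos: [0.577, -0.0901, 0.1997]
tool_rot: [-179.8, 30.1, 69.9]
force: [-0.0, 0.5, -1.3]
grip_width: 0.0237
grasp_force: 55.0
TCP in collar mm [-22.3  -1.   99.3] rot err [-0.2  0.1  0.1] F [-0.   0.5 -1.3] t 12.725 w 0.023656877666811134
t [-0.002, 0.0062, -0.0184] w [-0.0005, 0.0002, 0.0003] |mm| 1.6 deg 0.1
scene brass 0 [nan nan nan] 
[256, 192]
wrist brass 86 [-29.5  -2.6  41.9] [[-32.  -11.4  39.8]
 [-26.    6.6  43.2]]
[252, 197]<stdin>:7: RuntimeWarning: Mean of empty slice.
  ret = um.true_divide(
```

View pics/d.png

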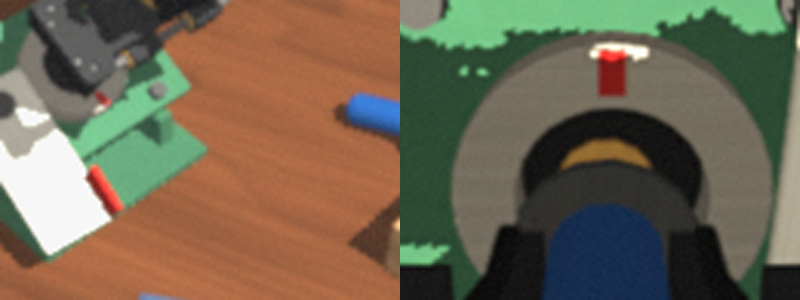

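The wrist crop shows the blade (607,155) over the bore, in line with the red mark (613,75) on the low side. I go down inside the bore without contact, then move out to the edge at the mark.

```bash

python3 -m creep '{"translation":[[-0.1,0.018,0],[0,0,0.15],[0,0,0.15],[0,0,0.15],[0,0,0]],"turn":[[0,0,0],[0,0,0],[0,0,0],[0,0,0],[0,0,0]],"grip":[0.1,0.1,0.1,0.1,0.1]}'
python3 -m creep '{"translation":[[0,0,0]],"turn":[[0,0,0]],"grip":[0.1]}'
python3 - <<'E'
from h import *
err(0,coverR(0)); plan(col([-.014,0.0005,.0622]),coverR(0),1)
E
```

```text
time_s: 13.45
tool_pos: [0.5685, -0.1159, 0.1712]
tool_rot: [-179.6, 30.2, 69.8]
force: [-0.1, 0.0, -2.7]
grip_width: 0.0237
grasp_force: 55.0
time_s: 13.58
tool_pos: [0.5697, -0.1147, 0.1726]
tool_rot: [-179.8, 30.1, 69.8]
force: [0.1, 0.1, -2.6]
grip_width: 0.0237
grasp_force: 55.0
TCP in collar mm [-13.6   0.6  63. ] rot err [-0.2  0.1  0.1] F [ 0.1  0.1 -2.6] t 13.575 w 0.023665274090691912
t [0.0044, -0.0017, 0.0096] w [-0.001, 0.0007, 0.0004] |mm| 0.9 deg 0.2
```

```bash

python3 -m creep '{"translation":[[0.022,0,0.003],[0.022,0,0],[0.022,0,0]],"turn":[[0,0,0],[0,0,0],[0,0,0]],"grip":[0.1,0.1,0.1]}'
python3 -m creep '{"translation":[[0.022,0,0],[0.022,0,0],[0.02,0,0]],"turn":[[0,0,0],[0,0,0],[0,0,0]],"grip":[0.1,0.1,0.1]}'
python3 -m creep '{"translation":[[0,0,0]],"turn":[[0,0,0]],"grip":[0.1]}'
python3 - <<'E'
from h import *
F=np.load('f.npz')['F']
err(0,coverR(0)); print('F collar',F.T@env.get_obs()['force'])
W=cam('wrist');save(W,'pics/e.png',(190,140,320,240),5)
E
```

```text
time_s: 13.95
tool_pos: [0.5713, -0.1103, 0.1698]
tool_rot: [-179.8, 30.1, 69.8]
force: [-1.2, 0.8, -2.1]
grip_width: 0.0239
grasp_force: 55.0
time_s: 14.32
tool_pos: [0.5724, -0.1075, 0.1676]
tool_rot: [-179.8, 30.3, 69.8]
force: [-1.8, -1.3, 1.0]
grip_width: 0.0238
grasp_force: 55.0
time_s: 14.45
tool_pos: [0.5724, -0.1075, 0.1676]
tool_rot: [-179.8, 30.2, 69.7]
force: [-1.2, -1.5, 0.7]
grip_width: 0.024
grasp_force: 55.0
TCP in collar mm [-22.8   0.7  62.5] rot err [-0.2  0.2  0. ] F [-1.2 -1.5  0.7] t 14.45 w 0.02399302851344156
F collar [ 1.94474891 -0.62099275 -0.25971499]
```

View pics/e.png

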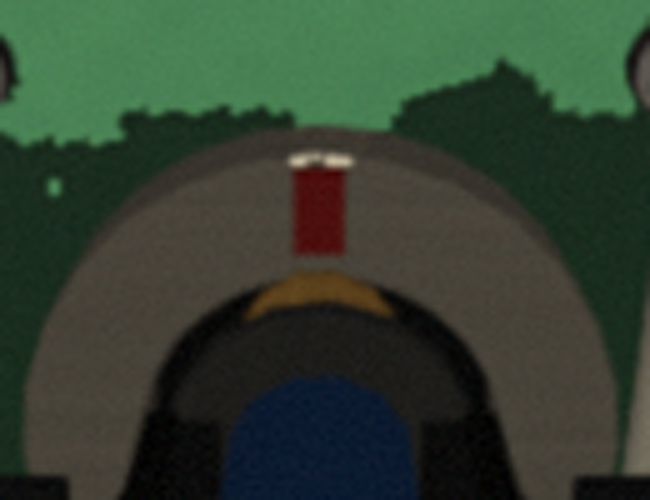

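The crop shows the brass flank touching the bore edge (320,272), directly in line with the red mark (320,210). The force change is about 2 N axial and 3 N radial. I start the lap in 12° segments.

```bash
cat > chk.py <<'E'
from h import *
import sys
p,r,o=tool(); z=np.load('f.npz'); q=(p-z['c0'])@z['F']*1000; a=q-[-2,.6,0]
f=z['F'].T@(o['force']-np.array([.1,.1,-2.6])); u=a[:2]/np.hypot(*a[:2])
print('TCP',q.round(1),'rho',np.hypot(*a[:2]).round(1),'phi',np.degrees(np.arctan2(a[1],-a[0])).round(0),'axial',f[2].round(1),'radial in',(-f[:2]@u).round(1),'rot',np.degrees((r.inv()*R.from_matrix(coverR(0))).as_rotvec()).round(1),o['time_s'],'w',o['grip_width'])
E
python3 -m creep '{"translation":[[-0.0012,0.0114,0.003],[-0.0012,0.0114,0.003],[-0.0012,0.0114,0.003],[-0.0012,0.0114,0],[-0.0012,0.0114,0]],"turn":[[0,0,0],[0,0,0],[0,0,0],[0,0,0],[0,0,0]],"grip":[0.1,0.1,0.1,0.1,0.1]}' >/dev/null; python3 chk.py
python3 -m creep '{"translation":[[-0.0036,0.0109,0],[-0.0036,0.0109,0],[-0.0036,0.0109,0],[-0.0036,0.0109,0],[-0.0036,0.0109,0]],"turn":[[0,0,0],[0,0,0],[0,0,0],[0,0,0],[0,0,0]],"grip":[0.1,0.1,0.1,0.1,0.1]}' >/dev/null; python3 chk.py
python3 -m creep '{"translation":[[-0.0058,0.01,0],[-0.0058,0.01,0],[-0.0058,0.01,0],[-0.0058,0.01,0],[-0.0058,0.01,0]],"turn":[[0,0,0],[0,0,0],[0,0,0],[0,0,0],[0,0,0]],"grip":[0.1,0.1,0.1,0.1,0.1]}' >/dev/null; python3 chk.py
```

```text
TCP [-23.8   4.9  61.9] rho 22.2 phi 11.0 axial 2.4 radial in 3.6 rot [-0.2  0.1  0.1] 15.125 w 0.023791314692425968
TCP [-22.4   9.5  62. ] rho 22.3 phi 24.0 axial 3.0 radial in 2.4 rot [-0.2  0.1  0.1] 15.75 w 0.023882062293204977
TCP [-19.8  13.5  61.9] rho 21.9 phi 36.0 axial 2.5 radial in 2.5 rot [-0.2  0.1  0.1] 16.375 w 0.023699513869161734
```

Tracking is good, with 2-3 N of contact. I continue.

```bash

python3 -m creep '{"translation":[[-0.0077,0.0085,0],[-0.0077,0.0085,0],[-0.0077,0.0085,0],[-0.0077,0.0085,0],[-0.0077,0.0085,0]],"turn":[[0,0,0],[0,0,0],[0,0,0],[0,0,0],[0,0,0]],"grip":[0.1,0.1,0.1,0.1,0.1]}' >/dev/null; python3 chk.py
python3 -m creep '{"translation":[[-0.0093,0.0068,0],[-0.0093,0.0068,0],[-0.0093,0.0068,0],[-0.0093,0.0068,0],[-0.0093,0.0068,0]],"turn":[[0,0,0],[0,0,0],[0,0,0],[0,0,0],[0,0,0]],"grip":[0.1,0.1,0.1,0.1,0.1]}' >/dev/null; python3 chk.py
python3 -m creep '{"translation":[[-0.0105,0.0047,0],[-0.0105,0.0047,0],[-0.0105,0.0047,0],[-0.0105,0.0047,0],[-0.0105,0.0047,0]],"turn":[[0,0,0],[0,0,0],[0,0,0],[0,0,0],[0,0,0]],"grip":[0.1,0.1,0.1,0.1,0.1]}' >/dev/null; python3 chk.py
python3 -m creep '{"translation":[[-0.0112,0.0024,0],[-0.0112,0.0024,0],[-0.0112,0.0024,0],[-0.0112,0.0024,0],[-0.0112,0.0024,0]],"turn":[[0,0,0],[0,0,0],[0,0,0],[0,0,0],[0,0,0]],"grip":[0.1,0.1,0.1,0.1,0.1]}' >/dev/null; python3 chk.py
```

```text
TCP [-16.6  16.9  61.9] rho 21.9 phi 48.0 axial 3.4 radial in 2.1 rot [-0.2  0.1  0.1] 17.0 w 0.023639208496011477
TCP [-13.   19.6  61.9] rho 22.0 phi 60.0 axial 3.3 radial in 3.6 rot [-0.2  0.1  0.1] 17.625 w 0.023601794290118796
TCP [-8.8 21.5 61.9] rho 22.0 phi 72.0 axial 3.2 radial in 2.9 rot [-0.2  0.1  0.1] 18.25 w 0.0240525177584238
TCP [-4.4 22.5 61.9] rho 22.0 phi 84.0 axial 2.0 radial in 2.2 rot [-0.2  0.1  0.1] 18.875 w 0.023954422265124408
```

```bash

python3 -m creep '{"translation":[[-0.0115,0,0],[-0.0115,0,0],[-0.0115,0,0],[-0.0115,0,0],[-0.0115,0,0]],"turn":[[0,0,0],[0,0,0],[0,0,0],[0,0,0],[0,0,0]],"grip":[0.1,0.1,0.1,0.1,0.1]}' >/dev/null; python3 chk.py
python3 -m creep '{"translation":[[-0.0112,-0.0024,0],[-0.0112,-0.0024,0],[-0.0112,-0.0024,0],[-0.0112,-0.0024,0],[-0.0112,-0.0024,0]],"turn":[[0,0,0],[0,0,0],[0,0,0],[0,0,0],[0,0,0]],"grip":[0.1,0.1,0.1,0.1,0.1]}' >/dev/null; python3 chk.py
python3 -m creep '{"translation":[[-0.0105,-0.0047,0],[-0.0105,-0.0047,0],[-0.0105,-0.0047,0],[-0.0105,-0.0047,0],[-0.0105,-0.0047,0]],"turn":[[0,0,0],[0,0,0],[0,0,0],[0,0,0],[0,0,0]],"grip":[0.1,0.1,0.1,0.1,0.1]}' >/dev/null; python3 chk.py
python3 -m creep '{"translation":[[-0.0093,-0.0068,0],[-0.0093,-0.0068,0],[-0.0093,-0.0068,0],[-0.0093,-0.0068,0],[-0.0093,-0.0068,0]],"turn":[[0,0,0],[0,0,0],[0,0,0],[0,0,0],[0,0,0]],"grip":[0.1,0.1,0.1,0.1,0.1]}' >/dev/null; python3 chk.py
```

```text
TCP [ 0.2 22.5 62. ] rho 22.0 phi 96.0 axial 2.8 radial in 2.7 rot [-0.2  0.1  0.1] 19.5 w 0.023732739719449
TCP [ 4.8 21.6 61.9] rho 22.1 phi 108.0 axial 3.6 radial in 3.0 rot [-0.2  0.1  0.1] 20.125 w 0.023519235555923744
TCP [ 9.1 19.7 61.9] rho 22.1 phi 120.0 axial 3.1 radial in 3.1 rot [-0.2  0.1  0.1] 20.75 w 0.023671847952062508
TCP [12.7 17.1 62. ] rho 22.1 phi 132.0 axial 3.4 radial in 2.0 rot [-0.2  0.1  0.1] 21.375 w 0.02379959468356962
```

```bash

python3 -m creep '{"translation":[[-0.0077,-0.0085,0],[-0.0077,-0.0085,0],[-0.0077,-0.0085,0],[-0.0077,-0.0085,0],[-0.0077,-0.0085,0]],"turn":[[0,0,0],[0,0,0],[0,0,0],[0,0,0],[0,0,0]],"grip":[0.1,0.1,0.1,0.1,0.1]}' >/dev/null; python3 chk.py
python3 -m creep '{"translation":[[-0.0058,-0.01,0],[-0.0058,-0.01,0],[-0.0058,-0.01,0],[-0.0058,-0.01,0],[-0.0058,-0.01,0]],"turn":[[0,0,0],[0,0,0],[0,0,0],[0,0,0],[0,0,0]],"grip":[0.1,0.1,0.1,0.1,0.1]}' >/dev/null; python3 chk.py
python3 -m creep '{"translation":[[-0.0036,-0.0109,0],[-0.0036,-0.0109,0],[-0.0036,-0.0109,0],[-0.0036,-0.0109,0],[-0.0036,-0.0109,0]],"turn":[[0,0,0],[0,0,0],[0,0,0],[0,0,0],[0,0,0]],"grip":[0.1,0.1,0.1,0.1,0.1]}' >/dev/null; python3 chk.py
python3 -m creep '{"translation":[[-0.0012,-0.0114,0],[-0.0012,-0.0114,0],[-0.0012,-0.0114,0],[-0.0012,-0.0114,0],[-0.0012,-0.0114,0]],"turn":[[0,0,0],[0,0,0],[0,0,0],[0,0,0],[0,0,0]],"grip":[0.1,0.1,0.1,0.1,0.1]}' >/dev/null; python3 chk.py
```

```text
TCP [15.9 13.7 62. ] rho 22.1 phi 144.0 axial 2.9 radial in 2.5 rot [-0.2  0.1  0.1] 22.0 w 0.024090054840023717
TCP [18.2  9.8 62. ] rho 22.2 phi 156.0 axial 2.4 radial in 2.3 rot [-0.1  0.1  0.1] 22.625 w 0.023869521040450925
TCP [19.8  5.8 62.2] rho 22.4 phi 167.0 axial 2.7 radial in 1.7 rot [-0.1  0.1  0. ] 23.25 w 0.0241146056792956
TCP [20.6  1.7 62.3] rho 22.6 phi 177.0 axial 3.9 radial in 3.0 rot [-0.1  0.1  0. ] 23.875 w 0.024149737040552045
```

```bash

python3 -m creep '{"translation":[[0.0012,-0.0114,0],[0.0012,-0.0114,0],[0.0012,-0.0114,0],[0.0012,-0.0114,0],[0.0012,-0.0114,0]],"turn":[[0,0,0],[0,0,0],[0,0,0],[0,0,0],[0,0,0]],"grip":[0.1,0.1,0.1,0.1,0.1]}' >/dev/null; python3 chk.py
python3 -m creep '{"translation":[[0.0036,-0.0109,0],[0.0036,-0.0109,0],[0.0036,-0.0109,0],[0.0036,-0.0109,0],[0.0036,-0.0109,0]],"turn":[[0,0,0],[0,0,0],[0,0,0],[0,0,0],[0,0,0]],"grip":[0.1,0.1,0.1,0.1,0.1]}' >/dev/null; python3 chk.py
python3 -m creep '{"translation":[[0.0058,-0.01,0],[0.0058,-0.01,0],[0.0058,-0.01,0],[0.0058,-0.01,0],[0.0058,-0.01,0]],"turn":[[0,0,0],[0,0,0],[0,0,0],[0,0,0],[0,0,0]],"grip":[0.1,0.1,0.1,0.1,0.1]}' >/dev/null; python3 chk.py
python3 -m creep '{"translation":[[0.0077,-0.0085,0],[0.0077,-0.0085,0],[0.0077,-0.0085,0],[0.0077,-0.0085,0],[0.0077,-0.0085,0]],"turn":[[0,0,0],[0,0,0],[0,0,0],[0,0,0],[0,0,0]],"grip":[0.1,0.1,0.1,0.1,0.1]}' >/dev/null; python3 chk.py
```

```text
TCP [20.3 -3.4 62.1] rho 22.6 phi -170.0 axial 4.1 radial in 2.9 rot [-0.1  0.2  0. ] 24.5 w 0.023470252758380123
TCP [18.4 -8.2 62. ] rho 22.2 phi -157.0 axial 3.1 radial in 2.2 rot [-0.2  0.1  0.1] 25.125 w 0.023843995384490176
TCP [ 16.  -12.3  62. ] rho 22.1 phi -144.0 axial 4.2 radial in 1.6 rot [-0.2  0.1  0.1] 25.75 w 0.024020482128066952
TCP [ 13.  -15.6  62. ] rho 22.1 phi -133.0 axial 4.1 radial in 2.0 rot [-0.2  0.1  0. ] 26.375 w 0.023727471020297618
```

```bash

python3 -m creep '{"translation":[[0.0093,-0.0068,-0.0025],[0.0093,-0.0068,-0.0025],[0.0093,-0.0068,-0.0025],[0.0093,-0.0068,-0.0025],[0.0093,-0.0068,-0.0025]],"turn":[[0,0,0],[0,0,0],[0,0,0],[0,0,0],[0,0,0]],"grip":[0.1,0.1,0.1,0.1,0.1]}' >/dev/null; python3 chk.py
python3 -m creep '{"translation":[[0.0105,-0.0047,0],[0.0105,-0.0047,0],[0.0105,-0.0047,0],[0.0105,-0.0047,0],[0.0105,-0.0047,0]],"turn":[[0,0,0],[0,0,0],[0,0,0],[0,0,0],[0,0,0]],"grip":[0.1,0.1,0.1,0.1,0.1]}' >/dev/null; python3 chk.py
python3 -m creep '{"translation":[[0.0112,-0.0024,0],[0.0112,-0.0024,0],[0.0112,-0.0024,0],[0.0112,-0.0024,0],[0.0112,-0.0024,0]],"turn":[[0,0,0],[0,0,0],[0,0,0],[0,0,0],[0,0,0]],"grip":[0.1,0.1,0.1,0.1,0.1]}' >/dev/null; python3 chk.py
python3 -m creep '{"translation":[[0.0115,0,0],[0.0115,0,0],[0.0115,0,0],[0.0115,0,0],[0.0115,0,0]],"turn":[[0,0,0],[0,0,0],[0,0,0],[0,0,0],[0,0,0]],"grip":[0.1,0.1,0.1,0.1,0.1]}' >/dev/null; python3 chk.py
```

```text
TCP [  9.2 -18.5  63. ] rho 22.1 phi -120.0 axial 2.9 radial in 3.0 rot [-0.2  0.1  0.1] 27.0 w 0.02392532715371722
TCP [  5.  -20.4  63. ] rho 22.1 phi -109.0 axial 3.0 radial in 2.7 rot [-0.2  0.1  0.1] 27.625 w 0.02373362012331112
TCP [  0.4 -21.3  63. ] rho 22.1 phi -96.0 axial 2.0 radial in 2.3 rot [-0.2  0.1  0.1] 28.25 w 0.023425510117059685
TCP [ -4.1 -21.3  62.9] rho 22.0 phi -84.0 axial 3.8 radial in 2.6 rot [-0.2  0.1  0.1] 28.875 w 0.023798040720146848
```

```bash

python3 -m creep '{"translation":[[0.0112,0.0024,0],[0.0112,0.0024,0],[0.0112,0.0024,0],[0.0112,0.0024,0],[0.0112,0.0024,0]],"turn":[[0,0,0],[0,0,0],[0,0,0],[0,0,0],[0,0,0]],"grip":[0.1,0.1,0.1,0.1,0.1]}' >/dev/null; python3 chk.py
python3 -m creep '{"translation":[[0.0105,0.0047,0],[0.0105,0.0047,0],[0.0105,0.0047,0],[0.0105,0.0047,0],[0.0105,0.0047,0]],"turn":[[0,0,0],[0,0,0],[0,0,0],[0,0,0],[0,0,0]],"grip":[0.1,0.1,0.1,0.1,0.1]}' >/dev/null; python3 chk.py
python3 -m creep '{"translation":[[0.0093,0.0068,0],[0.0093,0.0068,0],[0.0093,0.0068,0],[0.0093,0.0068,0],[0.0093,0.0068,0]],"turn":[[0,0,0],[0,0,0],[0,0,0],[0,0,0],[0,0,0]],"grip":[0.1,0.1,0.1,0.1,0.1]}' >/dev/null; python3 chk.py
python3 -m creep '{"translation":[[0.0077,0.0085,0],[0.0077,0.0085,0],[0.0077,0.0085,0],[0.0077,0.0085,0],[0.0077,0.0085,0]],"turn":[[0,0,0],[0,0,0],[0,0,0],[0,0,0],[0,0,0]],"grip":[0.1,0.1,0.1,0.1,0.1]}' >/dev/null; python3 chk.py
```

```text
TCP [ -8.5 -20.3  62.9] rho 21.9 phi -73.0 axial 3.3 radial in 1.6 rot [-0.2  0.1  0.1] 29.5 w 0.02356538655558157
TCP [-12.8 -18.5  62.9] rho 21.9 phi -61.0 axial 1.3 radial in 1.7 rot [-0.2  0.1  0.1] 30.125 w 0.023639011402977174
TCP [-16.6 -15.8  62.9] rho 22.0 phi -48.0 axial 3.2 radial in 2.5 rot [-0.2  0.1  0.1] 30.75 w 0.02418148066269679
TCP [-19.7 -12.4  62.9] rho 21.9 phi -36.0 axial 2.2 radial in 2.2 rot [-0.2  0.1  0.1] 31.375 w 0.02406564609791151
```

```bash

python3 -m creep '{"translation":[[0.0058,0.01,0.002],[0.0058,0.01,0.002],[0.0058,0.01,0],[0.0058,0.01,0],[0.0058,0.01,0]],"turn":[[0,0,0],[0,0,0],[0,0,0],[0,0,0],[0,0,0]],"grip":[0.1,0.1,0.1,0.1,0.1]}' >/dev/null; python3 chk.py
python3 -m creep '{"translation":[[0.0036,0.0109,0],[0.0036,0.0109,0],[0.0036,0.0109,0],[0.0036,0.0109,0],[0.0036,0.0109,0]],"turn":[[0,0,0],[0,0,0],[0,0,0],[0,0,0],[0,0,0]],"grip":[0.1,0.1,0.1,0.1,0.1]}' >/dev/null; python3 chk.py
python3 -m creep '{"translation":[[0.0012,0.0114,0],[0.0012,0.0114,0],[0.0012,0.0114,0],[0.0012,0.0114,0],[0.0012,0.0114,0]],"turn":[[0,0,0],[0,0,0],[0,0,0],[0,0,0],[0,0,0]],"grip":[0.1,0.1,0.1,0.1,0.1]}' >/dev/null; python3 chk.py
python3 -m creep '{"translation":[[-0.0012,0.0114,0],[-0.0012,0.0114,0],[-0.0012,0.0114,0]],"turn":[[0,0,0],[0,0,0],[0,0,0]],"grip":[0.1,0.1,0.1]}' >/dev/null; python3 chk.py
```

```text
TCP [-22.   -8.3  62.6] rho 21.9 phi -24.0 axial 2.2 radial in 2.3 rot [-0.2  0.1  0.1] 32.0 w 0.023633261977629872
TCP [-23.5  -4.   62.6] rho 21.9 phi -12.0 axial 3.3 radial in 2.3 rot [-0.2  0.1  0.1] 32.625 w 0.02355974894773894
TCP [-24.    0.5  62.6] rho 22.0 phi -0.0 axial 1.7 radial in 1.8 rot [-0.2  0.1  0.1] 33.25 w 0.023933423548283313
TCP [-23.7   3.3  62.6] rho 21.9 phi 7.0 axial 2.9 radial in 2.0 rot [-0.2  0.1  0.1] 33.625 w 0.023663842552171327
```

The lap is closed, with a small overlap past the mark. I move inward, up and out.

```bash

python3 -m creep '{"translation":[[-0.08,-0.02,0],[-0.07,-0.02,0],[0,0,-0.3],[0,0,-0.5],[0,0,-0.3]],"turn":[[0,0,0],[0,0,0],[0,0,0],[0,0,0],[0,0,0]],"grip":[0.1,0.1,0.1,0.1,0.1]}'
python3 - <<'E'
from h import *
plan([.5490,.3048,.285],downR(74.4),16)
E
```

```text
time_s: 34.25
tool_pos: [0.5849, -0.0741, 0.2511]
tool_rot: [-179.9, 30.0, 69.8]
force: [0.3, -0.9, -2.2]
grip_width: 0.0239
grasp_force: 55.0
t [0.2581, -0.1187, -0.1011] w [-0.0004, 0.0104, -0.0016] |mm| 24.1 deg 1.9
```

```bash

python3 -m creep '{"translation":[[0.258,-0.1187,-0.101],[0.258,-0.1187,-0.101],[0.258,-0.1187,-0.101],[0.258,-0.1187,-0.101],[0.258,-0.1187,-0.101]],"turn":[[-0.0004,0.0104,-0.0016],[-0.0004,0.0104,-0.0016],[-0.0004,0.0104,-0.0016],[-0.0004,0.0104,-0.0016],[-0.0004,0.0104,-0.0016]],"grip":[0.1,0.1,0.1,0.1,0.1]}' 
python3 -m creep '{"translation":[[0.258,-0.1187,-0.101],[0.258,-0.1187,-0.101],[0.258,-0.1187,-0.101],[0.258,-0.1187,-0.101],[0.258,-0.1187,-0.101]],"turn":[[-0.0004,0.0104,-0.0016],[-0.0004,0.0104,-0.0016],[-0.0004,0.0104,-0.0016],[-0.0004,0.0104,-0.0016],[-0.0004,0.0104,-0.0016]],"grip":[0.1,0.1,0.1,0.1,0.1]}' >/dev/null
python3 -m creep '{"translation":[[0.258,-0.1187,-0.101],[0.258,-0.1187,-0.101],[0.258,-0.1187,-0.101],[0.258,-0.1187,-0.101],[0.258,-0.1187,-0.101]],"turn":[[-0.0004,0.0104,-0.0016],[-0.0004,0.0104,-0.0016],[-0.0004,0.0104,-0.0016],[-0.0004,0.0104,-0.0016],[-0.0004,0.0104,-0.0016]],"grip":[0.1,0.1,0.1,0.1,0.1]}' >/dev/null
python3 -m creep '{"translation":[[0.258,-0.1187,-0.101],[0,0,0],[0,0,0]],"turn":[[-0.0004,0.0104,-0.0016],[0,0,0],[0,0,0]],"grip":[0.1,0.1,0.1]}' 
python3 - <<'E'
from h import *
plan([.5490,.3044,.15],downR(74.4),6)
S=cam('scene');m=mask(S,(18,110,90),(35,255,255)); v,u=np.nonzero((m>0)&(S['z_map']>0)); w=world(S,np.c_[u,v]); k=(np.hypot(w[:,0]-.55,w[:,1]-.305)<.03)&(w[:,2]>.16); print('brass',k.sum(),w[k].mean(0),w[k][:,2].min())
W=cam('wrist');save(W,'pics/g.png',(170,110,350,260),4)
E
```

```text
time_s: 34.88
tool_pos: [0.5763, 0.0464, 0.2397]
tool_rot: [-179.4, 20.7, 71.4]
force: [-0.3, 0.1, -2.1]
grip_width: 0.0235
grasp_force: 55.0
time_s: 36.5
tool_pos: [0.549, 0.3029, 0.2827]
tool_rot: [-179.7, 0.2, 74.3]
force: [0.3, 0.1, -2.7]
grip_width: 0.024
grasp_force: 55.0
t [0.0036, -0.0, 0.2764] w [-0.0002, 0.0002, -0.0001] |mm| 22.1 deg 0.1
brass 63 [0.55134413 0.30262698 0.24853806] 0.22072822218786528
```

View pics/g.png

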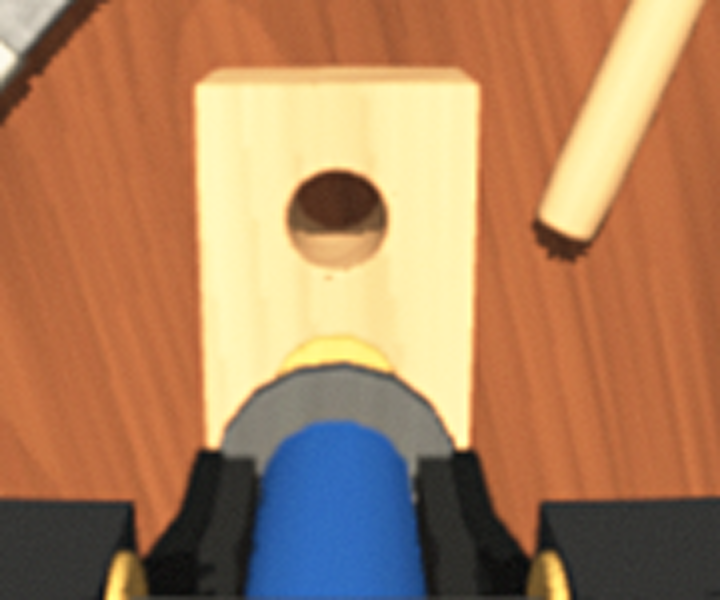

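The crop shows the empty hole at (337,219), and the handle and blade (337,350) lined up with it laterally.

```bash

python3 -m creep '{"translation":[[0.004,0,0.276],[0.004,0,0.276],[0.004,0,0.276],[0.004,0,0.276],[0.004,0,0.276]],"turn":[[0,0,0],[0,0,0],[0,0,0],[0,0,0],[0,0,0]],"grip":[0.1,0.1,0.1,0.1,0.1]}' 
python3 -m creep '{"translation":[[0,0,0]],"turn":[[0,0,0]],"grip":[0.1]}' 
python3 - <<'E'
from h import *
W=cam('wrist')
m=mask(W,(8,40,110),(28,190,255)); 
S=cam('scene');v,u=np.nonzero(np.ones((384,512))); w=world(S,np.c_[u,v])
k=(abs(w[:,2]-.055)<.006)|(w[:,2]<.05); k&=(abs(w[:,0]-.549)<.025)&(abs(w[:,1]-.302)<.025)
print('hole low pts',k.sum(),w[k].mean(0) if k.sum() else '')
m=mask(S,(18,110,90),(35,255,255)); v,u=np.nonzero((m>0)&(S['z_map']>0)); w=world(S,np.c_[u,v]); k=(np.hypot(w[:,0]-.55,w[:,1]-.305)<.03)&(w[:,2]>.075); print('brass',k.sum(),w[k].mean(0) if k.sum() else '',w[k][:,2].min() if k.sum() else '')
plan([.5492,.3043,.0872],downR(74.4),5); print(onplane(W,[[254.25,164.75]],[0,0,.065],np.array([0,0,1.])))
save(S,'pics/i.png',(330,170,420,240),7)
E
```

```text
time_s: 37.22
tool_pos: [0.5488, 0.3041, 0.1714]
tool_rot: [-179.7, 0.2, 74.3]
force: [-0.3, 0.2, -0.1]
grip_width: 0.0236
grasp_force: 55.0
time_s: 37.35
tool_pos: [0.5478, 0.3034, 0.1704]
tool_rot: [-179.5, 0.3, 74.3]
force: [-0.2, -0.0, -1.6]
grip_width: 0.0238
grasp_force: 55.0
hole low pts 119 [0.53522996 0.30220984 0.04408727]
brass 55 [0.5523721  0.30453761 0.1329568 ] 0.10951531440112998
t [-0.001, 0.0018, 0.2145] w [-0.0003, 0.0001, -0.0001] |mm| 17.2 deg 0.1
[[0.55319768 0.32562757 0.065     ]]
```

View pics/i.png

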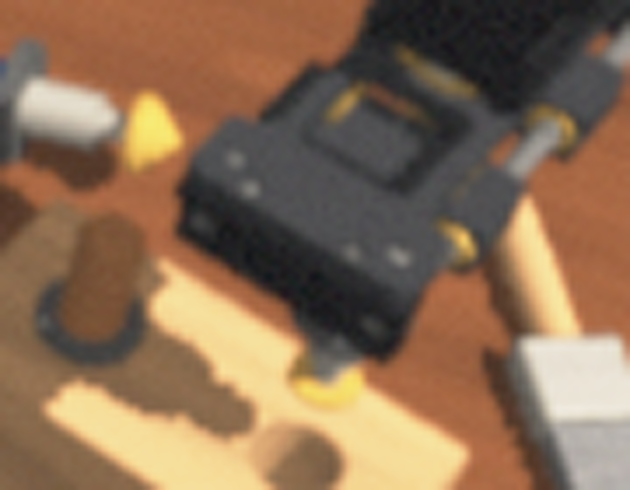

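```bash

python3 - <<'E'
from h import *
S=cam('scene')
print('hole',onplane(S,[[330+300/7,170+455/7]],[0,0,.065],np.array([0,0,1.])),'cone base',onplane(S,[[330+327/7,170+375/7]],[0,0,.109],np.array([0,0,1.])))
E
python3 -m creep '{"translation":[[0,0.002,0.15],[0,0.002,0.15],[0,0,0.1]],"turn":[[0,0,0],[0,0,0],[0,0,0]],"grip":[0.1,0.1,0.1]}'
```

```text
hole [[0.54742809 0.30368159 0.065     ]] cone base [[0.54400609 0.30246679 0.109     ]]
time_s: 37.88
tool_pos: [0.5482, 0.3047, 0.1393]
tool_rot: [-179.7, 0.2, 74.4]
force: [0.8, 0.7, -2.1]
grip_width: 0.024
grasp_force: 55.0
```

```bash

python3 -m creep '{"translation":[[0,0.001,0.1],[0,0.001,0.1],[0,0,0.1]],"turn":[[0,0,0],[0,0,0],[0,0,0]],"grip":[0.1,0.1,0.1]}'
python3 -m creep '{"translation":[[0,0,0.1],[0,0,0.1],[0,0,0.06]],"turn":[[0,0,0],[0,0,0],[0,0,0]],"grip":[0.1,0.1,0.1]}'
python3 -m creep '{"translation":[[0,0,0]],"turn":[[0,0,0]],"grip":[0.1]}'
```

```text
time_s: 38.25
tool_pos: [0.5487, 0.3051, 0.1161]
tool_rot: [-179.7, 0.1, 74.4]
force: [0.4, -0.3, -1.9]
grip_width: 0.0236
grasp_force: 55.0
time_s: 38.62
tool_pos: [0.5483, 0.3049, 0.0951]
tool_rot: [-179.7, 0.2, 74.4]
force: [0.6, 0.2, -1.3]
grip_width: 0.0238
grasp_force: 55.0
time_s: 38.75
tool_pos: [0.5483, 0.3049, 0.0953]
tool_rot: [-179.7, 0.2, 74.4]
force: [-0.3, 0.8, -2.0]
grip_width: 0.0237
grasp_force: 55.0
```

```bash

python3 -m creep '{"translation":[[0,0,0.05],[0,0,0.03],[0,0,0]],"turn":[[0,0,0],[0,0,0],[0,0,0]],"grip":[0.1,0.1,0.1]}'
python3 -m creep '{"translation":[[0,0,0.012],[0,0,0.012],[0,0,0]],"turn":[[0,0,0],[0,0,0],[0,0,0]],"grip":[0.1,0.1,0.1]}'
```

```text
time_s: 39.12
tool_pos: [0.5484, 0.3049, 0.0892]
tool_rot: [-179.7, 0.2, 74.4]
force: [0.0, 0.3, -1.6]
grip_width: 0.0238
grasp_force: 55.0
time_s: 39.5
tool_pos: [0.5484, 0.305, 0.0874]
tool_rot: [-179.7, 0.1, 74.4]
force: [-0.1, -0.1, -1.1]
grip_width: 0.0235
grasp_force: 55.0
```

```bash

python3 -m creep '{"translation":[[0,0,0.01],[0,0,0]],"turn":[[0,0,0],[0,0,0]],"grip":[0.1,0.1]}'
python3 -m creep '{"translation":[[0,0,0],[0,0,0],[0,0,0],[0,0,0],[0,0,0]],"turn":[[0,0,0],[0,0,0],[0,0,0],[0,0,0],[0,0,0]],"grip":[0.33,0.4,0.5,0.65,0.8]}' 10
python3 -m creep '{"translation":[[0,0,0],[0,0,-0.2],[0,0,-0.4],[0,0,-0.6],[0,0,-0.6]],"turn":[[0,0,0],[0,0,0],[0,0,0],[0,0,0],[0,0,0]],"grip":[0.9,0.9,0.9,0.9,0.9]}'
python3 -m creep '{"translation":[[0,0,-0.3],[0,0,0]],"turn":[[0,0,0],[0,0,0]],"grip":[0.9,0.9]}'
python3 - <<'E'
from h import *
S=cam('scene');m=mask(S,(100,120,50),(125,255,255)); 
for i,s,ce in blobs(m,60)[0]:
    if s[0]>300: print(s,ce,world(S,[ce])[0].round(4))
W=cam('wrist'); im=np.hstack([cv2.resize(S['frame'],(400,300)),cv2.resize(W['frame'],(400,300))]);cv2.imwrite('pics/z.png',im[:,:,::-1])
E
```

```text
time_s: 39.75
tool_pos: [0.5485, 0.3051, 0.0872]
tool_rot: [-179.7, 0.1, 74.4]
force: [-2.5, -0.8, 3.1]
grip_width: 0.0238
grasp_force: 55.0
time_s: 40.38
tool_pos: [0.5485, 0.305, 0.0866]
tool_rot: [-179.7, 0.1, 74.4]
force: [0.6, -0.2, -0.6]
grip_width: 0.0555
grasp_force: 0.0
time_s: 41.0
tool_pos: [0.5491, 0.3054, 0.2333]
tool_rot: [-179.8, 0.1, 74.4]
force: [0.2, 0.4, 0.9]
grip_width: 0.0781
grasp_force: 0.0
time_s: 41.25
tool_pos: [0.5502, 0.3064, 0.2581]
tool_rot: [-179.9, -0.1, 74.4]
force: [-0.3, 0.2, -1.4]
grip_width: 0.0781
grasp_force: 0.0
[304, 174, 26, 14, 239] [316.5, 180.2] [0.404  0.0988 0.0317]
[368, 216, 15, 22, 182] [375.4, 226.4] [0.5604 0.302  0.117 ]
```

View pics/z.png

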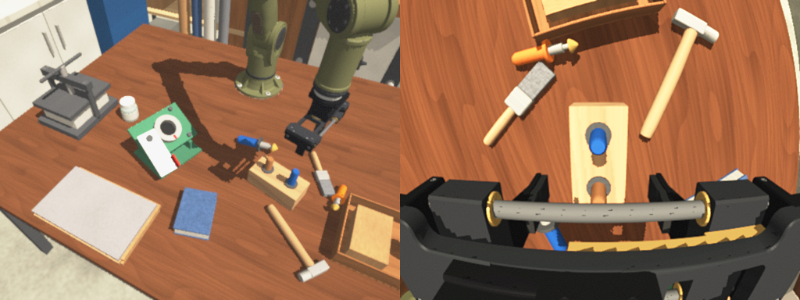

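The tool stands upright in its own slot (scene (293,178), wrist (597,140)), the cover is open (158,152), the awl is in place and the gripper is clear.

```bash
python3 -c "
from cell import env
print(env.sign_off())"
```

```text
the job is handed in; nothing more can be done
None
```

I handed the job in at about 41 s: the cover is swung open to about 1.58 rad, the bore edge was deburred clockwise from the mark and back in light contact (about 1–4 N measured), and the blue tool stands in its own slot, released; two tools outside the rack, the larger blue one and the orange one, toppled early on, the blue one while the arm was well away, and I left both lying.

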